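Empty the sample dish and stand it on the balance

ROBOT

A 6-joint arm with a two-finger parallel gripper is mounted at the origin on the work surface. World frame = base frame: x ahead of the robot, y to its left, z up, the work surface at z = 0. Lengths are in m, angles in rad, forces in N, time in s.
With the tool pointing down it reaches from about 0.35 to 0.975 m from the base axis. Payload 4.9 kg.
Tool frame: the origin (TCP) lies at the very end of the fingers, on their centre line; the grasp point (between the pads) lies 19 mm behind it; z points along the fingers, y is the line along which they close (so a half turn about z gives the same grasp; the last joint's range is limited). The gripper opens to 85 mm and grips with 20 to 120 N. Pads are 22 mm wide; open, the fingers measure 114 mm over their backs; the gripper's body (76 mm by 85 mm) begins 54 mm behind the grasp point. The pads swing forward as they close: fully open they stand 13 mm farther back than shut.
Start: joints at [0.986, 0.053, 1.613, -0, 1.476, -0.119], TCP at [0.281, 0.558, 0.231] pointing down, gripper open.
Joint ranges: [-3.01, 3.01], [-1.01, 2.22], [0.06, 2.58], [-1.02, 4.17], [0.09, 2.62], [-3.14, 3.14]. Speed limits (rad/s): [2.57, 2.57, 3.14, 3.14, 3.14, 3.14].

INTERFACE

Orientations are given as a rotation vector (axis times angle).
In Python, from station import ctrl gives the robot as it stands.
- The arm moves only by the tool jog_arm, never from a script. Its argument "plan" is a list of rows, each a list of 7 numbers: the shift along the tool's x, y, z in units of 0.02 m (1.0 is 0.02 m), then the turn, a rotation vector about the tool's x, y, z in units of 45 degrees (1.0 is 45 degrees), then the opening, from -1 (shut) to 1 (fully open). A call has 1 to 8 rows; each row shifts and turns the commanded pose from where the row before left it, along the tool's axes as they then stand; what a row does not reach is not made up. A row lasts 1/10 s, in which the tool goes at most 50 mm and 8.59 degrees, less where a joint would pass 70% of its speed; a pose out of reach is approached as far as the arm can. A call with a number of a shift or a turn outside -1 to 1 is refused whole. A call with a gripper value outside its range is refused whole. The fingers move at their own pace and stop on an object; "grip_force" is the grip in N (left out, the last holds). Time passes only in rows, so rows that do not move let the fingers close. It gives the time, the measured TCP pose, the force, the opening and the grip force at its end, in the units of the state.
- ctrl.get_obs(): the state, without advancing time (a new reading comes with each control period).
- ctrl.get_image(name): name is "side" or "top"; returns (picture, depth): 400x640x3 uint8, red, green, blue; 400x640 float32, m along the optical axis (not along the pixel's ray), 0 where there is no reading.
- ctrl.camera_info(name): a dict with "camera_matrix" (3x3 intrinsics, pixels), "k1" (the pictures are not rectified: a ray, as slopes to the right and down, at radius r is drawn at 1 + k1 r^2 times it, then the intrinsics apply), "rvec" (rotation vector, rad) and "tvec" (3), from world to camera coordinates, as OpenCV has them. Camera axes: x right, y down, z forward; pixel columns grow to the right and rows downward; lengths in m; the calibration is good to about 2 mm. A picture is of the moment at which its call begins. camera_info takes no time and is no camera call.
- ctrl.finish_job(): hands the job in; it is judged then, once.
The state is a dict: "t": time; "q": joint angles; "dq": joint speeds; "effort": joint torques, N m; "tool_pos": TCP position; "tool_rot": TCP orientation; "contact_force": force on the tool from outside, world axes, zero at the start; "wrist_torque": the same for the moment, N m; "opening": finger opening in m; "grip_force": force on a finger pad.
Only numpy, scipy, OpenCV 4.12 (cv2) and the standard library are available. Lean on these libraries where they do the work, as an engineer would, in place of code of your own. Each camera call takes 0.05 s, during which the arm holds its last target. There are 200 camera calls.

TASK

Take the handled steel dish, tip its three stone lumps out into the square-cornered steel tray, then stand the empty dish upright on the balance's small round plate, with its whole base on the plate, and let go. All three lumps must stay in the tray; do not push the tray away or disturb the other things on the bench.

Things in the scene. Friction and masses are not known exactly. Their poses are not given: they have to be found in the camera images.
- dish: Open stainless-steel sample dish, conical: base 60 mm across, mouth 140 mm across, 42 mm high, wall 4 mm (about 46 degrees from the horizontal), about 0.2 kg. Origin: centre of its underside; z up out of the mouth. A straight round bar handle, 16 mm thick, runs towards its own -x, rising (23 degrees) from the rim at (-66, 0, 40) mm to its end at (-160, 0, 80) mm.
- dish_grip (a point): Point on the axis of the dish's handle, in the dish's frame at (-120, 0, 63) mm: a good place to grip across the handle. Axes parallel to the dish's.
- lump_a: Brown roundish stone lump, about 30 mm, 26 g, lying in the dish at the start. Origin at its centre.
- lump_b: Second such lump, in the dish. Origin at its centre.
- lump_c: Third such lump, in the dish. Origin at its centre.
- tray: Open rectangular steel tray, 150 mm (own x) by 170 mm (own y), 45 mm high, walls 4 mm, 0.6 kg, standing loose on the bench, empty. Origin: centre of its underside.
- balance: Laboratory balance, fixed: light grey body with control panel towards its own -x, from x = -115 to +75 mm and y = -85 to +85 mm, top at 51 mm, with a round metal weighing plate raised above it, 90 mm across, centred over the origin. Origin: on the bench, below the plate's centre.
- plate (a point): Centre of the top face of the balance's round weighing plate, 75 mm above the bench.
- petri_1: Bystander: closed clear round sample dish, 90 mm across, 18 mm high. Origin: centre of its underside.
- petri_2: Bystander: closed clear round sample dish, 90 mm across, 18 mm high. Origin: centre of its underside.
- jar: Bystander: amber jar, 58 mm across, 85 mm high. Origin: centre of its underside.
- bottle: Bystander: white bottle, 66 mm across, 165 mm high. Origin: centre of its underside.
- bowl: Bystander: white ceramic bowl with no handle, 110 mm across, 45 mm high. Origin: centre of its underside.
- beaker: Bystander: glass beaker, 72 mm across, 95 mm high. Origin: centre of its underside.

How it is judged:
By the outcome, as a careful person would: the job done as asked, in the order asked, and still so for the second after the job is handed in, with the robot touching nothing.
It also fails if it takes over 61 s, if anything falls off the work surface, if the arm or the gripper's body presses on something with over 40 N, if the wrist force passes 120 N, or if a joint passes its speed limit or range.

## Working session

There is one attempt and no reset: what is moved stays moved. The work goes in short steps, Python scripts to look and compute and a tool call to move; the robot and the scene stay as the last step left them, time stands still between calls to the robot, and variables do not carry over. Pictures are saved under pics/ and viewed, at most 10 in all, crops included, and the job is handed in when it is done.

Besides the shell and the picture viewer there is one more tool, called after "Emit:" by a JSON object that holds its "api" and its "payload". jog_arm: Moves the arm, as the interface text tells. Shifts and turns lie within -1 to 1; 1 stands for 0.02 m of shift or 45 degrees of turn. Its arguments: {"type":"object","properties":{"plan":{"type":"array"},"grip_force":{"type":"number"}},"required":["plan"]}

```bash
ls; mkdir -p pics; cat > h.py <<'E'
import numpy as np, cv2
from scipy.spatial.transform import Rotation as R
from station import ctrl
def cam(n):
    c=ctrl.camera_info(n); return np.array(c["camera_matrix"]),c["k1"],R.from_rotvec(np.ravel(c["rvec"])).as_matrix(),np.ravel(c["tvec"])
def slopes(n,uv):
    K,k1,_,_=cam(n); uv=np.atleast_2d(np.asarray(uv,float))
    return cv2.undistortPoints(uv[:,None],K,np.array([k1,0,0,0,0.]),None)[:,0] if 0 else _und(K,k1,uv)
def _und(K,k1,uv):
    d=np.c_[(uv[:,0]-K[0,2])/K[0,0],(uv[:,1]-K[1,2])/K[1,1]]; s=d.copy()
    for _ in range(30): s=d/(1+k1*(s**2).sum(1,keepdims=True))
    return s
def depthpts(n,uv,z):
    _,_,Rm,t=cam(n); s=slopes(n,uv); return (np.c_[s,np.ones(len(s))]*np.ravel(z)[:,None]-t)@Rm
def plane(n,uv,h):
    _,_,Rm,t=cam(n); s=slopes(n,uv); d=np.c_[s,np.ones(len(s))]@Rm; o=-Rm.T@t
    return o+d*((h-o[2])/d[:,2])[:,None]
def cloud(n,D):
    v,u=np.mgrid[0:400,0:640]; return depthpts(n,np.c_[u.ravel(),v.ravel()],D.ravel()).reshape(400,640,3)
E
python3 - <<'E'
from h import *
for n in("top","side"):
    I,D=ctrl.get_image(n); cv2.imwrite(f"pics/{n}0.png",I[...,::-1]); np.save(f"pics/{n}0.npy",D)
    K,k,Rm,t=cam(n); print(n,K.tolist(),k,-Rm.T@t,Rm.round(3).tolist())
print(ctrl.get_obs())
E
```

```text
pics
top [[474.52778200560823, 0.0, 320.88239227461247], [0.0, 474.52778200560823, 195.14828979703873], [0.0, 0.0, 1.0]] -0.01620047864202559 [4.95921121e-01 2.86004697e-04 1.48309761e+00] [[-0.027, -1.0, -0.015], [-0.998, 0.027, -0.048], [0.048, 0.014, -0.999]]
side [[404.72820660723545, 0.0, 321.3822488386259], [0.0, 404.72820660723545, 198.28537182446982], [0.0, 0.0, 1.0]] -0.025870127288031237 [ 0.066087   -0.47759763  0.85673457] [[0.686, -0.728, -0.01], [-0.546, -0.505, -0.669], [0.482, 0.464, -0.744]]
{'t': 0.1, 'q': array([ 9.85995618e-01,  5.32839822e-02,  1.61416856e+00, -3.09772603e-05,
        1.47600293e+00, -1.18975407e-01]), 'dq': array([ 0.00166993, -0.00202387, -0.00265009,  0.00190713, -0.0013843 ,
       -0.00046801]), 'effort': array([ 5.80324395e-04, -3.94903064e+01, -3.71361423e+01, -1.23766440e-04,
        3.95740033e-03,  9.43519098e-06]), 'tool_pos': array([0.28040178, 0.55793126, 0.23018312]), 'tool_rot': array([-7.24972544e-01, -3.05616748e+00,  2.76296418e-03]), 'contact_force': array([ 0.02602375, -0.1651535 , -0.56528972]), 'wrist_torque': array([ 0.04207263, -0.04159706,  0.00301995]), 'grip_force': 0.0, 'opening': 0.08540220528142767}
```

View pics/top0.png

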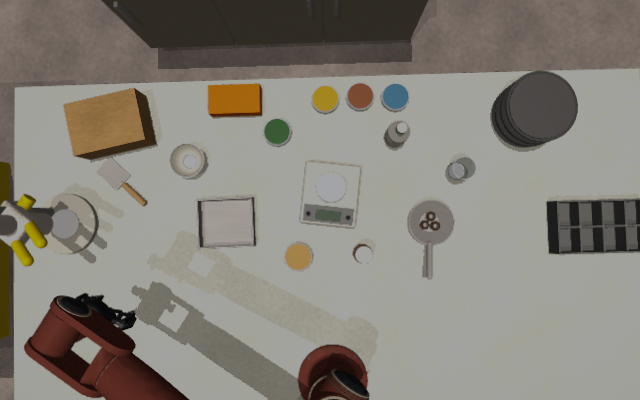

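View pics/side0.png

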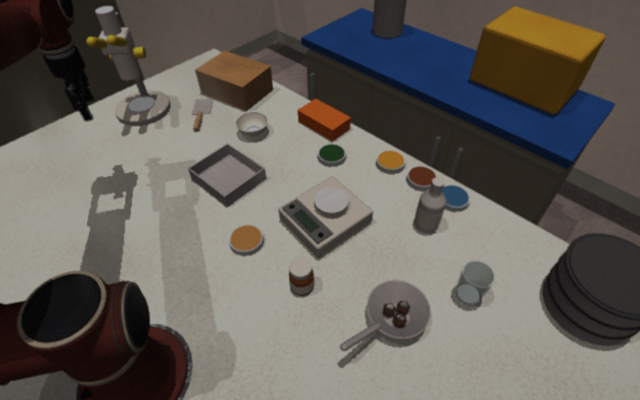

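The top view shows the dish at (431,222) with its handle running to (430,277), the tray at (226,222) and the plate at (331,186). In the side view the dish is at (398,311) with its handle end at (344,347), the tray at (228,173) and the plate at (331,202). Next I measure them.

```bash
python3 - <<'E'
from h import *
P={};
for n in("top","side"):
    D=np.load(f"pics/{n}0.npy"); P[n]=cloud(n,D); 
T=P["top"];S=P["side"]
def pts(n,u0,u1,v0,v1,z0,z1):
    a=P[n][v0:v1,u0:u1].reshape(-1,3); return a[(a[:,2]>z0)&(a[:,2]<z1)]
bench=pts("top",360,400,280,300,-.1,.1); print("bench top",np.median(bench,0)); 
print("bench side",np.median(pts("side",100,200,230,260,-.1,.1),0))
def rng(a): return len(a),a.mean(0).round(4),a.min(0).round(4),a.max(0).round(4)
for n,b,bh in(("top",(400,462,192,250),(420,440,246,282)),("side",(360,435,275,345),(335,372,320,355))):
    r=pts(n,*b,.03,.06); c=cv2.minEnclosingCircle(r[:,:2].astype(np.float32)); print(n,"rim",c,rng(r))
    h=pts(n,*bh,.03,.12); q=h.mean(0);_,_,V=np.linalg.svd(h-q); print(" handle",rng(h),V[0])
for n,b in(("top",(305,360,165,210)),("side",(305,360,180,225))):
    r=pts(n,*b,.066,.09); print(n,"plate",cv2.minEnclosingCircle(r[:,:2].astype(np.float32)),np.median(r[:,2]),len(r))
for n,b in(("top",(190,262,190,255)),("side",(180,275,140,210))):
    r=pts(n,*b,.03,.06); print(n,"tray",cv2.minAreaRect(r[:,:2].astype(np.float32)),np.median(r[:,2]),len(r))
for n,b in(("top",(345,380,235,270)),("top",(385,415,115,150)),("top",(440,480,150,190)),("top",(280,318,240,272))):
    r=pts(n,*b,.012,.2); print("byst",b,rng(r))
E
```

```text
bench top [ 0.26985626 -0.15274816 -0.00044835]
bench side [ 1.98852899e-01  2.75111657e-01 -1.61151896e-04]
top rim ((0.46797695755958557, -0.3111620247364044), 0.0752863809466362) (689, array([ 0.4716, -0.3144,  0.0373]), array([ 0.3945, -0.3793,  0.03  ]), array([ 0.542 , -0.2432,  0.0558]))
 handle (167, array([ 0.3569, -0.2947,  0.0692]), array([ 0.3092, -0.307 ,  0.0471]), array([ 0.4035, -0.2844,  0.0937])) [-0.91594955  0.11573412  0.38424216]
side rim ((0.45282480120658875, -0.31462302803993225), 0.09241735190153122) (1205, array([ 0.4759, -0.3102,  0.0382]), array([ 0.3611, -0.3789,  0.03  ]), array([ 0.5443, -0.2443,  0.06  ]))
 handle (302, array([ 0.3484, -0.2966,  0.0724]), array([ 0.3095, -0.3075,  0.0431]), array([ 0.4111, -0.2846,  0.089 ])) [-0.923847    0.10491525  0.36810259]
top plate ((0.5872557759284973, -0.009303183294832706), 0.04488857835531235) 0.07479234056833903 708
side plate ((0.5874738693237305, -0.010436288081109524), 0.04587423801422119) 0.07439273894322183 727
top tray ((0.48994556069374084, 0.3149520456790924), (0.15044569969177246, 0.17046678066253662), 1.3290256261825562) 0.04299230080007363 388
side tray ((0.4893563985824585, 0.31430894136428833), (0.152276873588562, 0.17602907121181488), 1.5033308267593384) 0.03978282407721577 719
byst (345, 380, 235, 270) (314, array([ 0.3882, -0.0973,  0.0766]), array([ 0.3586, -0.1261,  0.0142]), array([ 0.4143, -0.0707,  0.0933]))
byst (385, 415, 115, 150) (500, array([ 0.7341, -0.205 ,  0.1122]), array([ 0.7086, -0.2438,  0.013 ]), array([ 0.774 , -0.1786,  0.1729]))
byst (440, 480, 150, 190) (430, array([ 0.6334, -0.4074,  0.0644]), array([ 0.5979, -0.4387,  0.0122]), array([ 0.667 , -0.3661,  0.1017]))
byst (280, 318, 240, 272) (635, array([0.3787, 0.0977, 0.0183]), array([0.3349, 0.0553, 0.012 ]), array([0.4215, 0.1424, 0.0263]))
```

```bash
cat >> h.py <<'E'
from scipy.linalg import logm,expm
def pose():
    o=ctrl.get_obs(); T=np.eye(4); T[:3,:3]=R.from_rotvec(o["tool_rot"]).as_matrix(); T[:3,3]=o["tool_pos"]; return T,o
def frame(p,yaw,pitch=0,roll=0):
    T=np.eye(4); T[:3,:3]=R.from_euler("ZYX",[yaw,pitch,roll]).as_matrix(); T[:3,3]=p; return T
def grip(beta,s=1):  # tool pose in dish frame
    c,b=np.cos(np.radians(beta)),np.sin(np.radians(beta))
    z=np.array([b,0,-c]); y=np.array([0,-1.,0]); T=np.eye(4)
    T[:3,0]=np.cross(y,z);T[:3,1]=y;T[:3,2]=z;T[:3,3]=np.array([-.12,0,.063])+.019*z; return T
def rows(Tt,T=None,vmax=.95,wmax=.185,nmin=1):
    if T is None: T=pose()[0]
    L=np.real(logm(np.linalg.inv(T)@Tt))
    for n in range(nmin,150):
        A=expm(L/n); r=np.r_[A[:3,3]/.02, R.from_matrix(A[:3,:3]).as_rotvec()/(np.pi/4)]
        if abs(r[:3]).max()<=vmax and np.linalg.norm(r[3:])<=wmax: break
    print(n,"rows of",r.round(3).tolist(), "total",(r*n).round(2).tolist()); return Tt
E
python3 - <<'E'
from h import *
D=frame([.473,-.311,0],-.13); G=D@grip(35)
H=G.copy(); H[:3,3]-=.09*G[:3,2]; print(G[:3,3],H[:3,3])
V=H.copy(); V[:3,:3]=(D@grip(0))[:3,:3]; V[2,3]=.2  # vertical
# force yaw turn negative: two halves
M=frame([.62,.12,.23],0); M[:3,:3]=R.from_euler("Z",-1.3).as_matrix()@pose()[0][:3,:3]
rows(M); rows(V,M); rows(H,V)
E
```

```text
[ 0.36481857 -0.29685665  0.04743611] [ 0.31363228 -0.29016469  0.1211598 ]
31 rows of [-0.944, 0.175, -0.0, -0.0, 0.0, 0.053] total [-29.26, 5.43, -0.01, -0.0, 0.0, 1.66]
29 rows of [-0.934, 0.269, 0.052, -0.0, 0.0, 0.066] total [-27.08, 7.8, 1.5, -0.0, 0.0, 1.92]
5 rows of [-0.194, -0.0, 0.777, 0.0, 0.156, 0.0] total [-0.97, -0.0, 3.88, 0.0, 0.78, 0.0]
```

Emit:
{"api": "jog_arm", "payload": {"plan": [[-0.94,0.18,0,0,0,0.05,1],[-0.94,0.18,0,0,0,0.05,1],[-0.94,0.18,0,0,0,0.05,1],[-0.94,0.18,0,0,0,0.05,1],[-0.94,0.18,0,0,0,0.05,1],[-0.94,0.18,0,0,0,0.05,1],[-0.94,0.18,0,0,0,0.05,1],[-0.94,0.18,0,0,0,0.05,1]]}}

```text
t: 0.9
tool_pos: [0.4218, 0.4961, 0.2313]
tool_rot: [-1.199, -2.904, 0.0]
contact_force: [0.4, -0.3, -0.1]
opening: 0.0852
grip_force: 0.0
```

Emit:
{"api": "jog_arm", "payload": {"plan": [[-0.94,0.18,0,0,0,0.05,1],[-0.94,0.18,0,0,0,0.05,1],[-0.94,0.18,0,0,0,0.05,1],[-0.94,0.18,0,0,0,0.05,1],[-0.94,0.18,0,0,0,0.05,1],[-0.94,0.18,0,0,0,0.05,1],[-0.94,0.18,0,0,0,0.05,1],[-0.94,0.18,0,0,0,0.05,1]]}}

```text
t: 1.7
tool_pos: [0.5352, 0.3943, 0.2313]
tool_rot: [-1.639, -2.68, 0.0]
contact_force: [-0.1, -0.1, -0.7]
opening: 0.0856
grip_force: 0.0
```

Emit:
{"api": "jog_arm", "payload": {"plan": [[-0.94,0.18,0,0,0,0.05,1],[-0.94,0.18,0,0,0,0.05,1],[-0.94,0.18,0,0,0,0.05,1],[-0.94,0.18,0,0,0,0.05,1],[-0.94,0.18,0,0,0,0.05,1],[-0.94,0.18,0,0,0,0.05,1],[-0.94,0.18,0,0,0,0.05,1],[-0.94,0.18,0,0,0,0.05,1]]}}

```text
t: 2.5
tool_pos: [0.6117, 0.2623, 0.2313]
tool_rot: [2.038, 2.391, 0.0]
contact_force: [-0.0, -0.2, 0.4]
opening: 0.0857
grip_force: 0.0
```

Emit:
{"api": "jog_arm", "payload": {"plan": [[-0.94,0.18,0,0,0,0.05,1],[-0.94,0.18,0,0,0,0.05,1],[-0.94,0.18,0,0,0,0.05,1],[-0.94,0.18,0,0,0,0.05,1],[-0.94,0.18,0,0,0,0.05,1],[-0.94,0.18,0,0,0,0.05,1],[-0.94,0.18,0,0,0,0.05,1]]}}

```text
t: 3.2
tool_pos: [0.6422, 0.1323, 0.2313]
tool_rot: [2.346, 2.089, -0.0]
contact_force: [-0.5, -0.5, -0.7]
opening: 0.0853
grip_force: 0.0
```

```bash
python3 - <<'E'
from h import *
D=frame([.473,-.311,0],-.13); G=D@grip(35)
H=G.copy(); H[:3,3]-=.09*G[:3,2]
V=H.copy(); V[:3,:3]=(D@grip(0))[:3,:3]; V[2,3]=.2
rows(V); rows(H,V); print(pose()[1]["q"].round(3))
E
```

```text
31 rows of [-0.937, 0.211, 0.051, 0.0, 0.0, 0.065] total [-29.05, 6.55, 1.57, 0.0, 0.0, 2.02]
5 rows of [-0.194, -0.0, 0.777, 0.0, 0.156, 0.0] total [-0.97, -0.0, 3.88, 0.0, 0.78, 0.0]
[ 0.09   0.124  1.537 -0.     1.48   0.205]
```

Emit:
{"api": "jog_arm", "payload": {"plan": [[-0.94,0.21,0.05,0,0,0.065,1],[-0.94,0.21,0.05,0,0,0.065,1],[-0.94,0.21,0.05,0,0,0.065,1],[-0.94,0.21,0.05,0,0,0.065,1],[-0.94,0.21,0.05,0,0,0.065,1],[-0.94,0.21,0.05,0,0,0.065,1],[-0.94,0.21,0.05,0,0,0.065,1],[-0.94,0.21,0.05,0,0,0.065,1]]}}

```text
t: 4.0
tool_pos: [0.6307, -0.0203, 0.2231]
tool_rot: [-2.722, -1.569, 0.0]
contact_force: [-0.4, 0.4, -0.5]
opening: 0.0855
grip_force: 0.0
```

Emit:
{"api": "jog_arm", "payload": {"plan": [[-0.94,0.21,0.05,0,0,0.065,1],[-0.94,0.21,0.05,0,0,0.065,1],[-0.94,0.21,0.05,0,0,0.065,1],[-0.94,0.21,0.05,0,0,0.065,1],[-0.94,0.21,0.05,0,0,0.065,1],[-0.94,0.21,0.05,0,0,0.065,1],[-0.94,0.21,0.05,0,0,0.065,1],[-0.94,0.21,0.05,0,0,0.065,1]]}}

```text
t: 4.8
tool_pos: [0.5597, -0.1559, 0.2152]
tool_rot: [2.983, 0.984, -0.0]
contact_force: [0.3, -1.0, 0.1]
opening: 0.0854
grip_force: 0.0
```

Emit:
{"api": "jog_arm", "payload": {"plan": [[-0.94,0.21,0.05,0,0,0.065,1],[-0.94,0.21,0.05,0,0,0.065,1],[-0.94,0.21,0.05,0,0,0.065,1],[-0.94,0.21,0.05,0,0,0.065,1],[-0.94,0.21,0.05,0,0,0.065,1],[-0.94,0.21,0.05,0,0,0.065,1],[-0.94,0.21,0.05,0,0,0.065,1]]}}

```text
t: 5.5
tool_pos: [0.4575, -0.2428, 0.2082]
tool_rot: [3.111, 0.438, 0.0]
contact_force: [-0.1, 0.1, 0.2]
opening: 0.0853
grip_force: 0.0
```

```bash
python3 - <<'E'
from h import *
D=frame([.473,-.311,0],-.13); G=D@grip(35)
H=G.copy(); H[:3,3]-=.09*G[:3,2]
V=H.copy(); V[:3,:3]=(D@grip(0))[:3,:3]; V[2,3]=.2
rows(V); rows(H); print(pose()[1]["q"].round(3))
E
```

```text
8 rows of [-0.931, 0.206, 0.051, 0.0, -0.0, 0.065] total [-7.45, 1.65, 0.41, 0.0, -0.0, 0.52]
9 rows of [-0.941, 0.164, 0.252, -0.018, 0.085, 0.056] total [-8.47, 1.48, 2.27, -0.16, 0.77, 0.51]
[-0.632 -0.192  1.884 -0.     1.449  0.659]
```

Emit:
{"api": "jog_arm", "payload": {"plan": [[-0.94,0.21,0.05,0,0,0.065,1],[-0.94,0.21,0.05,0,0,0.065,1],[-0.94,0.21,0.05,0,0,0.065,1],[-0.94,0.21,0.05,0,0,0.065,1],[-0.94,0.21,0.05,0,0,0.065,1],[-0.94,0.21,0.05,0,0,0.065,1],[-0.94,0.21,0.05,0,0,0.065,1],[-0.94,0.21,0.05,0,0,0.065,1]]}}

```text
t: 6.3
tool_pos: [0.3123, -0.2911, 0.2002]
tool_rot: [3.135, -0.202, 0.0]
contact_force: [-0.1, -0.4, 0.8]
opening: 0.0852
grip_force: 0.0
```

Emit:
{"api": "jog_arm", "payload": {"plan": [[-0.2,0,0.78,0,0.155,0,1],[-0.2,0,0.78,0,0.155,0,1],[-0.2,0,0.78,0,0.155,0,1],[-0.2,0,0.78,0,0.155,0,1],[-0.2,0,0.78,0,0.155,0,1]]}}

```text
t: 6.8
tool_pos: [0.3126, -0.2914, 0.1212]
tool_rot: [2.95, -0.186, 0.936]
contact_force: [0.3, -0.3, -1.3]
opening: 0.0856
grip_force: 0.0
```

```bash
python3 - <<'E'
from h import *
D=frame([.473,-.311,0],-.13); G=D@grip(35)
T,o=pose(); print(T.round(3),o["q"].round(3)); rows(G)
E
```

```text
[[ 0.811 -0.127  0.571  0.313]
 [-0.102 -0.992 -0.075 -0.291]
 [ 0.576  0.003 -0.817  0.121]
 [ 0.     0.     0.     1.   ]] [-1.297 -0.711  2.476  0.61   1.181  0.218]
5 rows of [0.005, -0.014, 0.905, 0.0, -0.001, 0.001] total [0.03, -0.07, 4.52, 0.0, -0.0, 0.01]
```

Emit:
{"api": "jog_arm", "payload": {"plan": [[0,-0.01,0.9,0,0,0,1],[0,-0.01,0.9,0,0,0,1],[0,-0.01,0.9,0,0,0,1],[0.01,-0.02,0.9,0,0,0,1],[0.02,-0.02,0.9,0,0,0,1]]}}

```text
t: 7.3
tool_pos: [0.3646, -0.2962, 0.047]
tool_rot: [2.956, -0.187, 0.928]
contact_force: [0.4, 0.1, 0.4]
opening: 0.0856
grip_force: 0.0
```

```bash
python3 - <<'E'
from h import *
I,_=ctrl.get_image("side"); a=I[220:400,240:470,::-1]; I2,_=ctrl.get_image("top"); b=I2[180:320,370:500,::-1]
a=cv2.resize(a,None,fx=2.2,fy=2.2); b=cv2.resize(b,(int(130*396/140*.8),int(396*.8))); b=cv2.copyMakeBorder(b,0,396-b.shape[0],0,0,0)
cv2.imwrite("pics/g1.png",np.hstack([a,b])[:, :800])
E
```

```text
(no output)
```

View pics/g1.png

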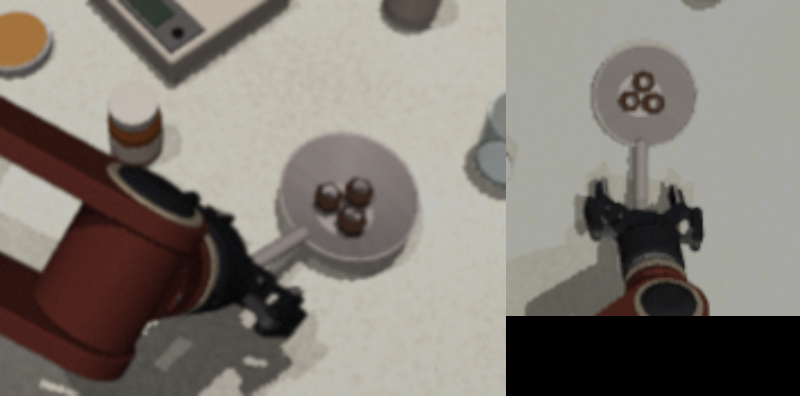

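The open fingers straddle the handle: in the crop they sit at about x 600 and 695, with the handle at 642. The three lumps are in the dish. I'm closing the grip now.

Emit:
{"api": "jog_arm", "payload": {"plan": [[0,0,0,0,0,0,-1],[0,0,0,0,0,0,-1],[0,0,0,0,0,0,-1],[0,0,0,0,0,0,-1],[0,0,0,0,0,0,-1],[0,0,0,0,0,0,-1],[0,0,0,0,0,0,-1],[0,0,0,0,0,0,-1]], "grip_force": 120}}

```text
t: 8.2
tool_pos: [0.3648, -0.2965, 0.0481]
tool_rot: [2.955, -0.184, 0.929]
contact_force: [-4.6, -0.4, 4.3]
opening: 0.0136
grip_force: 117.7
```

```bash
python3 - <<'E'
from h import *
T,o=pose(); print(o["q"].round(3),o["contact_force"],o["opening"],o["grip_force"])
U=T.copy(); U[2,3]+=.12; rows(U)
E
```

```text
[-1.147 -0.413  2.433  0.676  0.894  0.175] [-4.55449304 -0.43648256  4.27858097] 0.013592573465825167 117.73594737052917
6 rows of [0.572, 0.002, -0.82, 0.0, -0.0, 0.0] total [3.43, 0.01, -4.92, 0.0, -0.0, 0.0]
```

Emit:
{"api": "jog_arm", "payload": {"plan": [[0.15,0,-0.2,0,0,0,-1],[0.3,0,-0.4,0,0,0,-1],[0.5,0,-0.7,0,0,0,-1],[0.5,0,-0.7,0,0,0,-1],[0.5,0,-0.7,0,0,0,-1],[0.5,0,-0.7,0,0,0,-1],[0.5,0,-0.7,0,0,0,-1],[0.3,0,-0.4,0,0,0,-1]]}}

```text
t: 9.0
tool_pos: [0.3665, -0.2956, 0.1595]
tool_rot: [2.957, -0.182, 0.928]
contact_force: [0.4, 0.8, -2.7]
opening: 0.0133
grip_force: 118.0
```

```bash
cat >> h.py <<'E'
def dishfit(n,T,beta,lo=.02):
    """points of the dish in the nominal dish frame (from grasp); fit rim plane"""
    I,D=ctrl.get_image(n); P=cloud(n,D).reshape(-1,3)[D.ravel()>0]
    Dn=T@np.linalg.inv(grip(beta)); q=(P-Dn[:3,3])@Dn[:3,:3]
    m=(np.hypot(q[:,0],q[:,1])<.1)&(q[:,2]>-.03)&(q[:,2]<.09)&(q[:,0]>-.08); return I,q[m],Dn
E
python3 - <<'E'
from h import *
T,o=pose(); print(T[:3,3],o["q"].round(3),o["contact_force"].round(1),o["wrist_torque"].round(2),o["opening"])
for n in("top","side"):
    I,q,Dn=dishfit(n,T,35); print(n,len(q),q.min(0).round(3),q.max(0).round(3))
    # inner floor/wall: rim estimate by highest points per azimuth
    a=np.arctan2(q[:,1],q[:,0]);r=np.hypot(q[:,0],q[:,1])
    k=[]
    for b in np.linspace(-2.6,2.6,27):
        s=q[(abs(a-b)<.12)&(r>.05)&(r<.085)]
        if len(s)>3: k.append(s[np.argsort(s[:,2])[-3:]].mean(0))
    k=np.array(k); c=np.linalg.lstsq(np.c_[k[:,:2],np.ones(len(k))],k[:,2],rcond=None)[0]; print("slopes",np.degrees(c[:2]).round(2),"rim z",c[2].round(4), "med xy",((k.max(0)+k.min(0))/2).round(4))
    cv2.imwrite(f"pics/l_{n}.png",I[...,::-1])
print(Dn.round(3))
E
```

```text
[ 0.36651295 -0.29556616  0.15951387] [-1.141 -0.621  2.359  0.57   1.123  0.374] [ 0.4  0.8 -2.7] [ 0.04  0.94 -0.05] 0.013344011273938522
top 1958 [-0.08  -0.069 -0.004] [0.069 0.07  0.055]
slopes [-0.05 -0.66] rim z 0.0426 med xy [0.0047 0.0007 0.0422]
side 3333 [-0.08  -0.068  0.001] [0.074 0.068 0.056]
slopes [-0.39 -1.02] rim z 0.0431 med xy [ 0.0069 -0.0009  0.043 ]
[[ 0.992  0.123  0.003  0.475]
 [-0.123  0.992  0.    -0.309]
 [-0.003 -0.     1.     0.112]
 [ 0.     0.     0.     1.   ]]
```

```bash
cat >> h.py <<'E'
AZ=np.arctan2(.3145,.490); OUT=np.array([np.cos(AZ),np.sin(AZ),0]); TR=np.array([.490,.3145,0])
def pour(pitch,off,z):
    D=frame([0,0,0],AZ+np.pi,np.radians(pitch)); L=TR+off*OUT+[0,0,z]
    D[:3,3]=L-D[:3,:3]@[.07,0,.042]; return D@grip(35)
E
python3 - <<'E'
from h import *
T,o=pose()
W0=T.copy(); W0[2,3]+=.09; rows(W0)
yaw=1.77; D=frame([0,0,.2],yaw); D[:2,3]=np.array([.55,-.03])+.12*np.array([np.cos(yaw),np.sin(yaw)])
W1=D@grip(35); rows(W1,W0)
W2=pour(25,.025,.12); print(W1[:3,3],W2[:3,3]); rows(W2,W1); rows(pour(25,.025,.07),W2); rows(pour(95,.025,.06),pour(25,.025,.07))
E
```

```text
4 rows of [0.644, 0.002, -0.922, 0.0, 0.0, 0.0] total [2.58, 0.01, -3.69, 0.0, 0.0, 0.0]
17 rows of [0.903, -0.253, 0.64, 0.081, 0.0, -0.116] total [15.34, -4.29, 10.87, 1.38, 0.0, -1.97]
[ 0.54784342 -0.01931756  0.24743611] [0.64571059 0.41444078 0.20061859]
27 rows of [0.129, 0.926, 0.227, 0.035, -0.014, -0.085] total [3.48, 24.99, 6.12, 0.95, -0.37, -2.3]
3 rows of [-0.145, -0.0, 0.821, -0.0, -0.0, -0.0] total [-0.43, -0.0, 2.46, -0.0, -0.0, -0.0]
9 rows of [0.813, 0.0, -0.867, 0.0, -0.173, 0.0] total [7.31, 0.0, -7.8, 0.0, -1.56, 0.0]
```

Emit:
{"api": "jog_arm", "payload": {"plan": [[0.4,0,-0.5,0,0,0,-1],[0.6,0,-0.9,0,0,0,-1],[0.6,0,-0.9,0,0,0,-1],[0.6,0,-0.9,0,0,0,-1],[0.4,0,-0.5,0,0,0,-1],[0.3,-0.1,0.2,0.03,0,-0.04,-1],[0.5,-0.15,0.35,0.045,0,-0.065,-1],[0.7,-0.2,0.5,0.0625,0,-0.09,-1]]}}

```text
t: 9.9
tool_pos: [0.404, -0.289, 0.2482]
tool_rot: [-2.976, -0.097, -0.933]
contact_force: [-0.1, 0.6, -3.2]
opening: 0.0134
grip_force: 118.0
```

Emit:
{"api": "jog_arm", "payload": {"plan": [[0.7,-0.2,0.5,0.063,0,-0.09,-1],[0.7,-0.2,0.5,0.063,0,-0.09,-1],[0.7,-0.2,0.5,0.063,0,-0.09,-1],[0.7,-0.2,0.5,0.063,0,-0.09,-1],[0.7,-0.2,0.5,0.063,0,-0.09,-1],[0.7,-0.2,0.5,0.063,0,-0.09,-1],[0.7,-0.2,0.5,0.063,0,-0.09,-1],[0.7,-0.2,0.5,0.063,0,-0.09,-1]]}}

```text
t: 10.7
tool_pos: [0.5193, -0.2114, 0.2463]
tool_rot: [-2.603, -1.033, -0.816]
contact_force: [-0.5, 0.1, -3.0]
opening: 0.0135
grip_force: 118.3
```

Emit:
{"api": "jog_arm", "payload": {"plan": [[0.7,-0.2,0.5,0.063,0,-0.09,-1],[0.7,-0.2,0.5,0.063,0,-0.09,-1],[0.7,-0.2,0.5,0.063,0,-0.09,-1],[0.7,-0.2,0.5,0.063,0,-0.09,-1],[0.7,-0.2,0.5,0.063,0,-0.09,-1],[0.7,-0.2,0.5,0.063,0,-0.09,-1],[0.7,-0.2,0.5,0.063,0,-0.09,-1],[0.7,-0.2,0.5,0.063,0,-0.09,-1]]}}

```text
t: 11.5
tool_pos: [0.5585, -0.0785, 0.2452]
tool_rot: [-2.0, -1.764, -0.628]
contact_force: [0.2, 0.1, -3.2]
opening: 0.0136
grip_force: 118.3
```

```bash
python3 - <<'E'
from h import *
T,o=pose(); print(o["q"].round(3),o["opening"]); Dn=T@np.linalg.inv(grip(35)); print(Dn.round(3))
W2=pour(25,.025,.13); rows(W2,nmin=30)
E
```

```text
[-0.541 -0.007  1.735  0.554  1.674 -0.432] 0.01361775804959204
[[ 0.124 -0.992  0.003  0.572]
 [ 0.992  0.124 -0.     0.03 ]
 [-0.     0.003  1.     0.198]
 [ 0.     0.     0.     1.   ]]
30 rows of [0.342, 0.93, 0.299, 0.037, -0.01, -0.089] total [10.27, 27.89, 8.98, 1.11, -0.3, -2.68]
```

Emit:
{"api": "jog_arm", "payload": {"plan": [[0.32,0.87,0.28,0.035,-0.01,-0.084,-1],[0.32,0.87,0.28,0.035,-0.01,-0.084,-1],[0.32,0.87,0.28,0.035,-0.01,-0.084,-1],[0.32,0.87,0.28,0.035,-0.01,-0.084,-1],[0.32,0.87,0.28,0.035,-0.01,-0.084,-1],[0.32,0.87,0.28,0.035,-0.01,-0.084,-1],[0.32,0.87,0.28,0.035,-0.01,-0.084,-1],[0.32,0.87,0.28,0.035,-0.01,-0.084,-1]]}}

```text
t: 12.3
tool_pos: [0.688, 0.0038, 0.2414]
tool_rot: [-1.425, -2.308, -0.497]
contact_force: [0.6, 0.8, -3.1]
opening: 0.013
grip_force: 118.5
```

Emit:
{"api": "jog_arm", "payload": {"plan": [[0.32,0.87,0.28,0.035,-0.01,-0.084,-1],[0.32,0.87,0.28,0.035,-0.01,-0.084,-1],[0.32,0.87,0.28,0.035,-0.01,-0.084,-1],[0.32,0.87,0.28,0.035,-0.01,-0.084,-1],[0.32,0.87,0.28,0.035,-0.01,-0.084,-1],[0.32,0.87,0.28,0.035,-0.01,-0.084,-1],[0.32,0.87,0.28,0.035,-0.01,-0.084,-1],[0.32,0.87,0.28,0.035,-0.01,-0.084,-1]]}}

```text
t: 13.1
tool_pos: [0.7535, 0.1424, 0.2406]
tool_rot: [-0.732, -2.69, -0.327]
contact_force: [0.1, -0.2, -3.9]
opening: 0.0136
grip_force: 118.2
```

```bash
python3 - <<'E'
from h import *
T,o=pose(); print(o["q"].round(3),o["opening"]); Dn=T@np.linalg.inv(grip(35)); print(Dn.round(3))
W2=pour(25,.025,.13); rows(W2,nmin=14)
E
```

```text
[-0.02   0.531  1.061  0.312  1.815 -1.024] 0.013582665928635447
[[-0.812 -0.524 -0.257  0.677]
 [ 0.541 -0.841  0.009  0.201]
 [-0.221 -0.131  0.966  0.171]
 [ 0.     0.     0.     1.   ]]
15 rows of [0.341, 0.93, 0.288, 0.036, -0.01, -0.089] total [5.12, 13.96, 4.33, 0.54, -0.15, -1.34]
```

Emit:
{"api": "jog_arm", "payload": {"plan": [[0.32,0.87,0.27,0.034,-0.01,-0.084,-1],[0.32,0.87,0.27,0.034,-0.01,-0.084,-1],[0.32,0.87,0.27,0.034,-0.01,-0.084,-1],[0.32,0.87,0.27,0.034,-0.01,-0.084,-1],[0.32,0.87,0.27,0.034,-0.01,-0.084,-1],[0.32,0.87,0.27,0.034,-0.01,-0.084,-1],[0.32,0.87,0.27,0.034,-0.01,-0.084,-1],[0.32,0.87,0.27,0.034,-0.01,-0.084,-1]]}}

```text
t: 13.9
tool_pos: [0.7367, 0.2943, 0.2331]
tool_rot: [0.039, -2.882, -0.135]
contact_force: [0.2, 0.4, -2.5]
opening: 0.013
grip_force: 118.0
```

Emit:
{"api": "jog_arm", "payload": {"plan": [[0.32,0.87,0.27,0.034,-0.01,-0.084,-1],[0.32,0.87,0.27,0.034,-0.01,-0.084,-1],[0.32,0.87,0.27,0.034,-0.01,-0.084,-1],[0.32,0.87,0.27,0.034,-0.01,-0.084,-1],[0.32,0.87,0.27,0.034,-0.01,-0.084,-1],[0.32,0.87,0.27,0.034,-0.01,-0.084,-1],[0.32,0.87,0.27,0.034,-0.01,-0.084,-1],[0,0,0,0,0,0,-1]]}}

```text
t: 14.7
tool_pos: [0.6567, 0.4039, 0.2131]
tool_rot: [0.747, -2.873, 0.049]
contact_force: [0.1, -0.0, -3.7]
opening: 0.0137
grip_force: 118.1
```

```bash
python3 - <<'E'
from h import *
T,o=pose(); print(o["q"].round(3),o["opening"]); Dn=T@np.linalg.inv(grip(35)); print(Dn.round(3))
rows(pour(50,.025,.085)); rows(pour(95,.025,.06),pour(50,.025,.085))
I,_=ctrl.get_image("side"); J,_=ctrl.get_image("top"); cv2.imwrite("pics/p1.png",np.hstack([cv2.resize(I[60:300,60:360],(400,320)),cv2.resize(J[100:340,130:430],(400,320))])[...,::-1])
E
```

```text
[ 0.454  0.517  1.095  0.002  1.706 -1.626] 0.013696961578316447
[[-0.795  0.486 -0.363  0.587]
 [-0.437 -0.874 -0.214  0.366]
 [-0.422 -0.012  0.907  0.124]
 [ 0.     0.     0.     1.   ]]
4 rows of [0.671, 0.162, -0.15, 0.003, -0.139, -0.02] total [2.69, 0.65, -0.6, 0.01, -0.56, -0.08]
6 rows of [0.88, -0.0, -0.714, -0.0, -0.167, -0.0] total [5.28, -0.0, -4.28, -0.0, -1.0, -0.0]
```

View pics/p1.png

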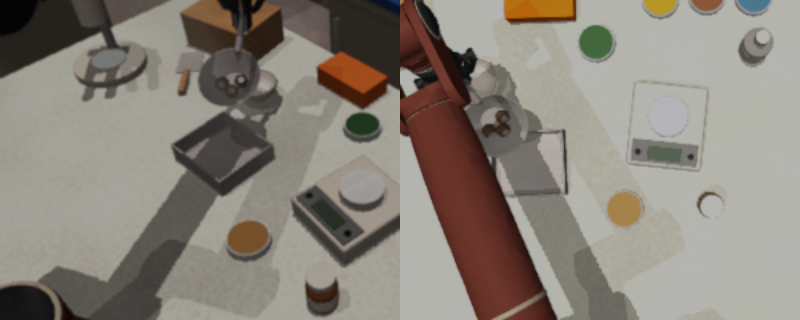

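Emit:
{"api": "jog_arm", "payload": {"plan": [[0.54,0.13,-0.12,0,-0.11,-0.016,-1],[0.54,0.13,-0.12,0,-0.11,-0.016,-1],[0.54,0.13,-0.12,0,-0.11,-0.016,-1],[0.54,0.13,-0.12,0,-0.11,-0.016,-1],[0.54,0.13,-0.12,0,-0.11,-0.016,-1],[0.53,0,-0.43,0,-0.1,0,-1],[0.53,0,-0.43,0,-0.1,0,-1]]}}

```text
t: 15.5
tool_pos: [0.5856, 0.3696, 0.2376]
tool_rot: [-0.759, 2.629, 0.17]
contact_force: [0.3, -0.3, -2.3]
opening: 0.0135
grip_force: 118.0
```

Emit:
{"api": "jog_arm", "payload": {"plan": [[0.53,0,-0.43,0,-0.1,0,-1],[0.53,0,-0.43,0,-0.1,0,-1],[0.53,0,-0.43,0,-0.1,0,-1],[0.53,0,-0.43,0,-0.1,0,-1],[0.53,0,-0.43,0,-0.1,0,-1],[0,0,0,0,0,0,-1]]}}

```text
t: 16.1
tool_pos: [0.5254, 0.3322, 0.2396]
tool_rot: [-0.653, 2.267, 0.287]
contact_force: [-0.7, 0.1, -3.7]
opening: 0.0137
grip_force: 118.2
```

```bash
python3 - <<'E'
from h import *
T,o=pose(); print(o["q"].round(3),o["opening"]); Dn=T@np.linalg.inv(grip(35)); print(Dn.round(3), Dn@[.07,0,.042,1])
rows(pour(95,.025,.06)); rows(pour(105,.025,.065))
I,_=ctrl.get_image("side"); J,_=ctrl.get_image("top"); cv2.imwrite("pics/p2.png",np.hstack([cv2.resize(I[100:260,130:330],(400,320)),cv2.resize(J[140:300,150:350],(400,320))])[...,::-1])
E
```

```text
[ 0.383 -0.414  2.149  0.232  0.628 -1.881] 0.013696281529241208
[[-0.138  0.535 -0.834  0.55 ]
 [-0.078 -0.845 -0.529  0.349]
 [-0.987 -0.008  0.159  0.124]
 [ 0.     0.     0.     1.   ]] [0.50514806 0.32111676 0.06189659 1.        ]
2 rows of [0.609, 0.101, -0.647, -0.0, -0.157, -0.007] total [1.22, 0.2, -1.29, -0.0, -0.31, -0.01]
3 rows of [0.693, 0.066, -0.865, -0.0, -0.179, -0.004] total [2.08, 0.2, -2.59, -0.0, -0.54, -0.01]
```

View pics/p2.png

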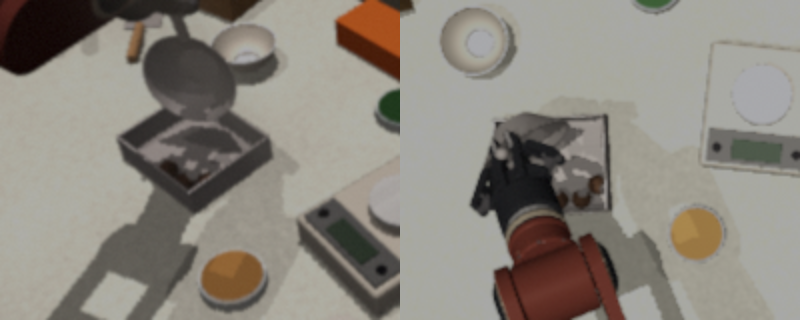

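All three lumps are in the tray (side crop near (180,170), top crop at (565–597,185–200)), and the dish is empty. I'm withdrawing and levelling the dish.

```bash
python3 - <<'E'
from h import *
A=pour(45,.05,.2); rows(A,nmin=8)
B=frame([.587,-.010,.16],3.1)@grip(35); rows(B,A)
E
```

```text
9 rows of [-0.876, 0.03, -0.051, 0.0, 0.09, -0.001] total [-7.88, 0.27, -0.46, 0.0, 0.81, -0.01]
24 rows of [0.077, -0.914, 0.246, -0.007, 0.04, 0.033] total [1.85, -21.94, 5.9, -0.17, 0.97, 0.78]
```

Emit:
{"api": "jog_arm", "payload": {"plan": [[-0.87,0,-0.4,0,0,0,-1],[-0.87,0.03,-0.3,0,0.05,0,-1],[-0.87,0.03,-0.05,0,0.1,0,-1],[-0.87,0.03,-0.05,0,0.1,0,-1],[-0.87,0.03,-0.05,0,0.1,0,-1],[-0.87,0.03,-0.05,0,0.1,0,-1],[-0.87,0.03,-0.05,0,0.1,0,-1],[-0.87,0.03,-0.05,0,0.1,0,-1]]}}

```text
t: 17.0
tool_pos: [0.6117, 0.3912, 0.3439]
tool_rot: [-0.794, 2.741, 0.127]
contact_force: [0.4, 0.3, -1.4]
opening: 0.0135
grip_force: 118.6
```

```bash
python3 - <<'E'
from h import *
T,o=pose(); print(o["q"].round(3),(T@np.linalg.inv(grip(35))).round(3))
B=frame([.587,-.010,.16],3.1)@grip(35); rows(B)
E
```

```text
[ 0.452  0.057  1.443  0.039  1.345 -1.686] [[-0.521  0.535 -0.665  0.586]
 [-0.325 -0.845 -0.425  0.376]
 [-0.789 -0.006  0.614  0.229]
 [ 0.     0.     0.     1.   ]]
23 rows of [0.03, -0.939, 0.266, -0.005, 0.049, 0.034] total [0.69, -21.6, 6.12, -0.12, 1.12, 0.79]
```

Emit:
{"api": "jog_arm", "payload": {"plan": [[0.03,-0.9,0.26,-0.005,0.047,0.033,-1],[0.03,-0.9,0.26,-0.005,0.047,0.033,-1],[0.03,-0.9,0.26,-0.005,0.047,0.033,-1],[0.03,-0.9,0.26,-0.005,0.047,0.033,-1],[0.03,-0.9,0.26,-0.005,0.047,0.033,-1],[0.03,-0.9,0.26,-0.005,0.047,0.033,-1],[0.03,-0.9,0.26,-0.005,0.047,0.033,-1],[0.03,-0.9,0.26,-0.005,0.047,0.033,-1]]}}

```text
t: 17.8
tool_pos: [0.6795, 0.265, 0.2949]
tool_rot: [0.566, -3.073, -0.102]
contact_force: [0.3, 0.1, -1.7]
opening: 0.0138
grip_force: 118.7
```

Emit:
{"api": "jog_arm", "payload": {"plan": [[0.03,-0.9,0.26,-0.005,0.047,0.033,-1],[0.03,-0.9,0.26,-0.005,0.047,0.033,-1],[0.03,-0.9,0.26,-0.005,0.047,0.033,-1],[0.03,-0.9,0.26,-0.005,0.047,0.033,-1],[0.03,-0.9,0.26,-0.005,0.047,0.033,-1],[0.03,-0.9,0.26,-0.005,0.047,0.033,-1],[0.03,-0.9,0.26,-0.005,0.047,0.033,-1],[0.03,-0.9,0.26,-0.005,0.047,0.033,-1]]}}

```text
t: 18.6
tool_pos: [0.7074, 0.1266, 0.2436]
tool_rot: [0.233, -2.815, -0.056]
contact_force: [0.4, 0.9, -2.1]
opening: 0.0133
grip_force: 118.8
```

```bash
python3 - <<'E'
from h import *
T,o=pose(); print(o["q"].round(3),(T@np.linalg.inv(grip(35))).round(3))
B=frame([.587,-.010,.16],3.1)@grip(35); rows(B)
E
```

```text
[ 0.061  0.471  1.122  0.033  1.866 -1.67 ] [[-0.947  0.154 -0.281  0.617]
 [-0.129 -0.986 -0.106  0.118]
 [-0.293 -0.064  0.954  0.166]
 [ 0.     0.     0.     1.   ]]
8 rows of [0.036, -0.887, 0.229, -0.005, 0.046, 0.033] total [0.29, -7.09, 1.83, -0.04, 0.37, 0.26]
```

Emit:
{"api": "jog_arm", "payload": {"plan": [[0.04,-0.89,0.23,-0.005,0.046,0.033,-1],[0.04,-0.89,0.23,-0.005,0.046,0.033,-1],[0.04,-0.89,0.23,-0.005,0.046,0.033,-1],[0.04,-0.89,0.23,-0.005,0.046,0.033,-1],[0.04,-0.89,0.23,-0.005,0.046,0.033,-1],[0.04,-0.89,0.23,-0.005,0.046,0.033,-1],[0.04,-0.89,0.23,-0.005,0.046,0.033,-1],[0.04,-0.89,0.23,-0.005,0.046,0.033,-1]]}}

```text
t: 19.4
tool_pos: [0.692, -0.0156, 0.2066]
tool_rot: [-0.056, -2.526, -0.017]
contact_force: [0.4, -0.3, -3.0]
opening: 0.0133
grip_force: 118.8
```

Emit:
{"api": "jog_arm", "payload": {"plan": [[0,0,0,0,0,0,-1],[0,0,0,0,0,0,-1]]}}

```text
t: 19.6
tool_pos: [0.6922, -0.0147, 0.2064]
tool_rot: [-0.054, -2.528, -0.018]
contact_force: [-0.5, -0.5, -2.0]
opening: 0.0135
grip_force: 118.6
```

```bash
cat > fit.py <<'E'
from h import *
T,o=pose(); print(o["q"].round(3),o["wrist_torque"].round(2))
for n in("top","side"):
    I,q,Dn=dishfit(n,T,35)
    if n=="top": print(Dn.round(4))
    a=np.arctan2(q[:,1],q[:,0]);r=np.hypot(q[:,0],q[:,1]); k=[]
    for b in np.linspace(-2.6,2.6,27):
        s=q[(abs(a-b)<.12)&(r>.05)&(r<.085)]
        if len(s)>3: k.append(np.r_[s[np.argsort(s[:,2])[-3:]].mean(0),b])
    k=np.array(k); c=np.linalg.lstsq(np.c_[k[:,:2],np.ones(len(k))],k[:,2],rcond=None)[0]
    m=q[(q[:,2]>.034)&(q[:,0]>-.05)]; cc=cv2.convexHull(m[:,:2].astype(np.float32))[:,0].astype(float)
    e=np.linalg.lstsq(np.c_[2*cc,np.ones(len(cc))],(cc**2).sum(1),rcond=None)[0]
    fl=q[(r<.022)&(q[:,2]<.03)]
    print(n,len(q),"slopes deg",np.degrees(c[:2]).round(2),"rimz",c[2].round(4),"centre",e[:2].round(4),"r",np.sqrt(e[2]+e[0]**2+e[1]**2).round(4),"floor z",np.median(fl[:,2]).round(4) if len(fl) else None)
    w=Dn[:3,:3]@[*e[:2],0]+Dn[:3,3]; print("  world centre",w.round(4))
    fc=np.linalg.lstsq(np.c_[fl[:,:2],np.ones(len(fl))],fl[:,2],rcond=None)[0]; print("  floor slopes",np.degrees(fc[:2]).round(2),len(fl))
    cv2.imwrite(f"pics/fit_{n}_{o['t']:.1f}.png",I[...,::-1])
E
python3 fit.py; ls pics
```

```text
[-0.113  0.628  1.029 -0.045  2.096 -1.651] [-0.05 -0.77  0.02]
[[-0.9991 -0.0429  0.0026  0.583 ]
 [ 0.0429 -0.9991 -0.0011 -0.01  ]
 [ 0.0026 -0.001   1.      0.1593]
 [ 0.      0.      0.      1.    ]]
top 289 slopes deg [ 0.23 -0.95] rimz 0.0428 centre [0.003  0.0028] r 0.0647 floor z None
  world centre [ 0.5799 -0.0126  0.1593]
  floor slopes [0. 0.] 0
side 1927 slopes deg [-0.26 -0.28] rimz 0.0413 centre [ 0.0032 -0.0015] r 0.0689 floor z 0.0035
  world centre [ 0.5799 -0.0084  0.1593]
  floor slopes [-0.81 -0.2 ] 183
fit_side_19.6.png
fit_top_19.6.png
g1.png
l_side.png
l_top.png
p1.png
p2.png
side0.npy
side0.png
top0.npy
top0.png
```

```bash
python3 - <<'E'
from h import *
T,o=pose()
U=T.copy(); U[:3,3]+=[.006,-.001,-.074]; rows(U,nmin=8)
U=T.copy(); U[:3,3]+=[0,0,-.01]; rows(U)
E
```

```text
8 rows of [-0.297, -0.005, 0.357, -0.0, 0.0, -0.0] total [-2.37, -0.04, 2.86, -0.0, 0.0, -0.0]
1 rows of [-0.287, -0.0, 0.409, -0.0, 0.0, -0.0] total [-0.29, -0.0, 0.41, -0.0, 0.0, -0.0]
```

Emit:
{"api": "jog_arm", "payload": {"plan": [[-0.3,-0.005,0.36,0,0,0,-1],[-0.3,-0.005,0.36,0,0,0,-1],[-0.3,-0.005,0.36,0,0,0,-1],[-0.3,-0.005,0.36,0,0,0,-1],[-0.3,-0.005,0.36,0,0,0,-1],[-0.3,-0.005,0.36,0,0,0,-1],[-0.3,-0.005,0.36,0,0,0,-1],[-0.3,-0.005,0.36,0,0,0,-1]]}}

```text
t: 20.5
tool_pos: [0.6984, -0.0153, 0.1313]
tool_rot: [-0.053, -2.528, -0.017]
contact_force: [-0.3, 0.1, -1.8]
opening: 0.0135
grip_force: 118.5
```

Emit:
{"api": "jog_arm", "payload": {"plan": [[0,0,0,0,0,0,-1],[0,0,0,0,0,0,-1]]}}

```text
t: 20.7
tool_pos: [0.6982, -0.0152, 0.1318]
tool_rot: [-0.053, -2.528, -0.018]
contact_force: [0.5, 0.3, -2.6]
opening: 0.0134
grip_force: 118.4
```

```bash
python3 fit.py
```

```text
[-0.112  0.697  1.056 -0.044  2.    -1.647] [-0.01 -0.77  0.  ]
[[-9.991e-01 -4.190e-02  2.400e-03  5.891e-01]
 [ 4.190e-02 -9.991e-01 -7.000e-04 -1.060e-02]
 [ 2.400e-03 -6.000e-04  1.000e+00  8.470e-02]
 [ 0.000e+00  0.000e+00  0.000e+00  1.000e+00]]
top 299 slopes deg [2.33 9.97] rimz 0.0327 centre [0.0039 0.0032] r 0.0642 floor z None
  world centre [ 0.5851 -0.0136  0.0847]
  floor slopes [0. 0.] 0
side 2252 slopes deg [-0.42 -0.16] rimz 0.0412 centre [ 0.0037 -0.001 ] r 0.0681 floor z 0.0036
  world centre [ 0.5854 -0.0095  0.0847]
  floor slopes [0.23 0.14] 167
```

Emit:
{"api": "jog_arm", "payload": {"plan": [[-0.057,0,0.082,0,0,0,-1],[-0.057,0,0.082,0,0,0,-1],[-0.057,0,0.082,0,0,0,-1],[-0.03,0,0.041,0,0,0,-1],[0,0,0,0,0,0,-1]]}}

```text
t: 21.3
tool_pos: [0.6982, -0.0152, 0.1247]
tool_rot: [-0.053, -2.528, -0.018]
contact_force: [0.6, -0.4, -3.4]
opening: 0.0134
grip_force: 118.4
```

Emit:
{"api": "jog_arm", "payload": {"plan": [[-0.03,0,0.041,0,0,0,-1],[0,0,0,0,0,0,-1]]}}

```text
t: 21.5
tool_pos: [0.6984, -0.0152, 0.124]
tool_rot: [-0.053, -2.528, -0.017]
contact_force: [0.2, -1.1, -1.6]
opening: 0.0136
grip_force: 118.4
```

Emit:
{"api": "jog_arm", "payload": {"plan": [[-0.03,0,0.041,0,0,0,-1],[0,0,0,0,0,0,-1]]}}

```text
t: 21.7
tool_pos: [0.6985, -0.0152, 0.1236]
tool_rot: [-0.053, -2.529, -0.017]
contact_force: [-0.1, -0.3, -1.1]
opening: 0.0135
grip_force: 118.6
```

Emit:
{"api": "jog_arm", "payload": {"plan": [[-0.03,0,0.041,0,0,0,-1],[0,0,0,0,0,0,-1],[0,0,0,0,0,0,-1]]}}

```text
t: 22.0
tool_pos: [0.6988, -0.0153, 0.1231]
tool_rot: [-0.053, -2.53, -0.017]
contact_force: [2.7, -0.3, 2.6]
opening: 0.0135
grip_force: 118.8
```

```bash
python3 - <<'E'
from h import *
T,o=pose(); print(o["contact_force"].round(1),o["wrist_torque"].round(2),(T@np.linalg.inv(grip(35)))[:3,3])
E
```

```text
[ 2.7 -0.3  2.6] [ 0.05 -0.24  0.01] [ 0.5897278  -0.0106641   0.07572612]
```

Emit:
{"api": "jog_arm", "payload": {"plan": [[0,0,0,0,0,0,-1],[0,0,0,0,0,0,-1]], "grip_force": 20}}

```text
t: 22.2
tool_pos: [0.6988, -0.0153, 0.123]
tool_rot: [-0.053, -2.53, -0.017]
contact_force: [2.8, -0.4, 4.3]
opening: 0.0134
grip_force: 118.9
```

Emit:
{"api": "jog_arm", "payload": {"plan": [[0,0,0,0,0,0,-0.6],[0,0,0,0,0,0,-0.5],[0,0,0,0,0,0,-0.35],[0,0,0,0,0,0,-0.2],[0,0,0,0,0,0,0.1],[0,0,0,0,0,0,0.4],[0,0,0,0,0,0,0.4],[0,0,0,0,0,0,0.4]]}}

```text
t: 23.0
tool_pos: [0.6984, -0.0152, 0.1221]
tool_rot: [-0.053, -2.529, -0.017]
contact_force: [-0.8, 0.1, -0.8]
opening: 0.0596
grip_force: 0.0
```

```bash
python3 fit.py; python3 - <<'E'
from h import *
I,_=ctrl.get_image("side"); J,_=ctrl.get_image("top"); cv2.imwrite("pics/r1.png",np.hstack([cv2.resize(I[110:290,210:430],(400,328)),cv2.resize(J[110:274,240:440],(400,328))])[...,::-1])
E
```

```text
[-0.112  0.705  1.061 -0.044  1.987 -1.646] [ 0.02 -0.26  0.02]
[[-9.991e-01 -4.190e-02  1.600e-03  5.893e-01]
 [ 4.190e-02 -9.991e-01 -6.000e-04 -1.060e-02]
 [ 1.700e-03 -5.000e-04  1.000e+00  7.490e-02]
 [ 0.000e+00  0.000e+00  0.000e+00  1.000e+00]]
top 623 slopes deg [-0.98  4.2 ] rimz 0.0401 centre [0.0031 0.0045] r 0.0628 floor z None
  world centre [ 0.5861 -0.015   0.0749]
  floor slopes [0. 0.] 0
side 3590 slopes deg [-0.16 -0.09] rimz 0.0426 centre [ 0.0044 -0.0004] r 0.0683 floor z 0.0044
  world centre [ 0.585  -0.01    0.0749]
  floor slopes [ 0.24 -0.26] 169
```

View pics/r1.png

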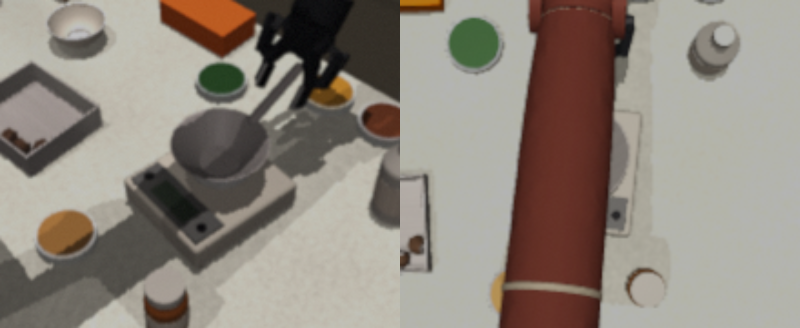

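The dish stands level at the plate's centre (side crop (220,150)) and the fingers are clear on both sides of the handle. I'm backing off along the tool axis.

Emit:
{"api": "jog_arm", "payload": {"plan": [[0,0,-0.3,0,0,0,0.5],[0,0,-0.5,0,0,0,0.5],[0,0,-0.8,0,0,0,0.5],[0,0,-0.9,0,0,0,0.5],[0,0,-0.9,0,0,0,0.5],[0,0,-0.9,0,0,0,0.5],[0,0,-0.9,0,0,0,0.5],[0,0,-0.9,0,0,0,0.5]]}}

```text
t: 24.0
tool_pos: [0.7693, -0.0182, 0.2236]
tool_rot: [-0.053, -2.53, -0.017]
contact_force: [0.0, -0.5, -0.2]
opening: 0.0639
grip_force: 0.0
```

Emit:
{"api": "jog_arm", "payload": {"plan": [[-0.6,0.6,-0.6,0,0,0,0.5],[-0.6,0.9,-0.6,0,0,0,0.5],[-0.6,0.9,-0.6,0,0,0,0.5],[0,0.9,0,0,0,0,0.5],[0,0.9,0,0,0,0,0.5],[0,0.9,0,0,0,0,0.5],[0,0.9,0,0,0,0,0.5],[0,0,0,0,0,0,0.5]]}}

```text
t: 24.8
tool_pos: [0.8231, 0.1032, 0.2313]
tool_rot: [-0.048, -2.529, -0.017]
contact_force: [-0.5, 0.2, -0.7]
opening: 0.0644
grip_force: 0.0
```

```bash
python3 - <<'E'
from h import *
P={}
I,D=ctrl.get_image("side"); J,E=ctrl.get_image("top"); cv2.imwrite("pics/f1.png",np.hstack([cv2.resize(I[110:290,170:390],(400,328)),cv2.resize(J[110:274,190:390],(400,328))])[...,::-1])
for n,d,b in(("top",E,(190,262,190,255)),("side",D,(180,275,140,210))):
    a=cloud(n,d)[b[2]:b[3],b[0]:b[1]].reshape(-1,3); r=a[(a[:,2]>.03)&(a[:,2]<.06)]; print(n,"tray",cv2.minAreaRect(r[:,:2].astype(np.float32)))
for n,d in(("top",E),("side",D)):
    a=cloud(n,d).reshape(-1,3); r=a[(a[:,2]>.108)&(a[:,2]<.122)&(np.hypot(a[:,0]-.587,a[:,1]+.01)<.085)&(a[:,0]<.645)]; print(n,"dish",cv2.minEnclosingCircle(r[:,:2].astype(np.float32)),len(r),r.min(0).round(4),r.max(0).round(4))
print(pose()[1]["tool_pos"])
E
```

```text
top tray ((0.48995405435562134, 0.314155250787735), (0.15046805143356323, 0.1684464067220688), 1.468116044998169)
side tray ((0.48983439803123474, 0.3155613839626312), (0.1536400467157364, 0.17715507745742798), 1.5217803716659546)
top dish ((0.5860722661018372, -0.008468551561236382), 0.06932844966650009) 408 [ 0.5179 -0.0775  0.108 ] [0.6449 0.0475 0.1218]
side dish ((0.5857813358306885, -0.008918833918869495), 0.0707559660077095) 438 [ 0.5173 -0.0778  0.108 ] [0.6449 0.0599 0.1198]
[0.82340658 0.10013772 0.23113936]
```

View pics/f1.png

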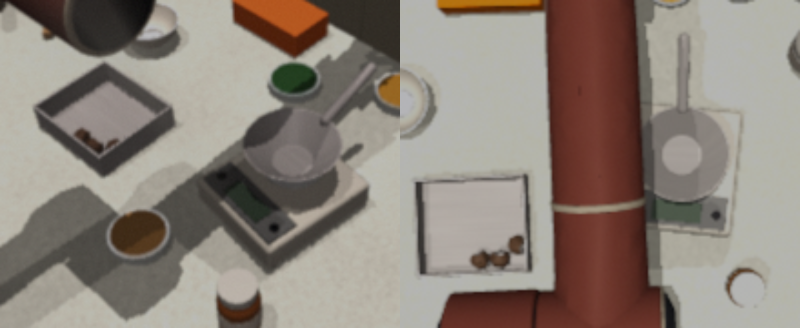

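The three lumps lie in the tray (top crop (480,260), (500,258), (515,243)) and the tray hasn't moved. The empty dish stands at (0.586, −0.009), within 2 mm of the plate's centre. I'm handing the job in.

```bash
python3 -c "
from station import ctrl
print(ctrl.finish_job())"
```

```text
the job is handed in; nothing more can be done
None
```

I tipped all three lumps into the tray, stood the empty dish upright and released on the balance plate within about 2 mm of its centre, left the tray unmoved, and handed the job in at about 25 s; no verdict came back.

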